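# Set a guest vanity to rights

## Robot

A 6-joint arm with a two-finger parallel gripper is mounted at the origin on the work surface. World frame = base frame: x ahead of the robot, y to its left, z up, the work surface at z = 0. Lengths are in m, angles in rad, forces in N, time in s.
With the tool pointing down it reaches from about 0.35 to 0.975 m from the base axis. Payload 4.9 kg.
Tool frame: the origin (TCP) lies between the finger pads; the fingertips stand 22 mm ahead of it and the grasp point (between the pads) lies 3 mm ahead of it; z points along the fingers, y is the line along which they close (so a half turn about z gives the same grasp; the last joint's range is limited). The gripper opens to 85 mm and grips with 20 to 120 N. Pads are 22 mm wide; open, the fingers measure 114 mm over their backs; the gripper's body (76 mm by 85 mm) begins 54 mm behind the grasp point. The pads swing forward as they close: fully open they stand 13 mm farther back than shut.
Start: joints at [-0.119, 0.053, 1.613, -0, 1.476, -0.119], TCP at [0.625, 0, 0.253] pointing down, gripper open.
Joint ranges: [-3.01, 3.01], [-1.01, 2.22], [0.06, 2.58], [-1.02, 4.17], [0.09, 2.62], [-3.14, 3.14]. Speed limits (rad/s): [2.57, 2.57, 3.14, 3.14, 3.14, 3.14].

## Interface

Orientations are given as a unit quaternion [w, x, y, z].
In Python, from plant import state, grab_frame, get_calibration, job_done, recognise, regions_of gives the robot as it stands.
- The arm moves only by the tool apply_moves, never from a script. Its argument "targets" is a list of rows, each an object with "translation": the shift along the tool's x, y, z normalised to -1 to 1, where 1 is 100 mm, a list of three; "twist": the turn about the tool's z normalised to -1 to 1, where 1 is 0.1 rad; "hand": the opening, from 0 (shut) to 1 (fully open). A call has 1 to 8 rows; each row shifts and turns the commanded pose from where the row before left it, along the tool's axes as they then stand; what a row does not reach is not made up. A row lasts 1/10 s, in which the tool goes at most 50 mm and 8.59 degrees, less where a joint would pass 70% of its speed; a pose out of reach is approached as far as the arm can. A call with a number of a shift or a turn outside -1 to 1 is refused whole. A call with a gripper value outside its range is refused whole. The fingers move at their own pace and stop on an object; the grip force is fixed at half the most. Time passes only in rows, so rows that do not move let the fingers close. It gives the time, the measured TCP pose, the force, the opening and the grip force at its end, in the units of the state.
- state(): the state, without advancing time (a new reading comes with each control period).
- grab_frame(name): name is "scene" or "side" or "wrist"; returns the picture (420x560x3 uint8, red, green, blue); there is no depth.
- get_calibration(name): a dict with "camera_matrix" (3x3 intrinsics, pixels), "D" ([k1, k2, p1, p2, k3] as OpenCV has them; the pictures are not rectified), "pose" (4x4, takes a point from camera to world coordinates). Camera axes: x right, y up, looking along -z (the intrinsics and any distortion apply to the point x, -y, -z); pixel columns grow to the right and rows downward; lengths in m; the calibration is good to about 2 mm. A picture is of the moment at which its call begins: read the wrist's pose just before it. get_calibration takes no time and is no camera call; for the wrist camera it gives the pose at the moment of the call.
- job_done(): hands the job in; it is judged then, once.
Trained networks look in the newest picture that a camera, given by its name, has taken for a name from the list of things; names that differ only in an ending like _2 or _b are one class to them, and where a whole thing is asked for, a point or a joint stands for the part that bears it (a point fixed in the world has none). Each returns a list of dicts, best first, with "score" (0 to 1); they miss things now and then, are a little off and sometimes report something else, mostly with a low value. They report only what shows in the picture. A call takes as long as a camera call. They do not tell look-alikes from the thing itself.
- recognise(camera, query): "point" ([x, y, z] in m, in world coordinates, good to about 4 mm: the middle of the surface that is visible of it).
- regions_of(camera, query): "pixels" (420x560 bool, what is visible of it).
The state is a dict: "time": time; "joint_pos": joint angles; "joint_vel": joint speeds; "joint_efforts": joint torques, N m; "tool_pos": TCP position; "tool_rot": TCP orientation; "contact_force": force on the tool from outside, world axes, zero at the start; "ft_torque": the same for the moment, N m; "gripper_width": opening from 0.0 (shut) to 1.0 (fully open); "grasp_force": force on a finger pad.
Only numpy, scipy, OpenCV 4.12 (cv2) and the standard library are available. Lean on these libraries where they do the work, as an engineer would, in place of code of your own. Each camera call takes 0.05 s, during which the arm holds its last target. There are 200 camera calls.

## Task

Tidy the vanity for the next guest: lay the bar of soap flat in the white ceramic soap dish, lay the nail brush main bristles down and lengthwise on the slatted wooden rest with nothing overhanging, stand the tumbler mouth up and fully on the round coaster, and stand the two amber bottles upright in the partitioned wooden tray, one in each bay. Put the tumbler down gently on its coaster, do not knock the lidded cotton jar, and leave everything released and at rest.

Things in the scene. Friction and masses are not known exactly. Their poses are not given: they have to be found in the camera images.
- soap: loose bar of cream soap, a rounded block 80 x 54 x 30 mm (long axis x, width y, height z), lying flat, about 100 g; origin at the centre of its underside
- nail_brush: loose double-sided nail brush lying on its main bristles: an oval wooden back 92 x 42 mm (long axis x by y), 16 mm thick, whose straight sides run from 20 to 36 mm above the counter, on 20 mm of stiff (rigid) bristles, and a narrow strip of short bristles 54 x 12 mm along the middle of its top, 46 mm tall in all, about 70 g; origin at the centre of the main bristles' underside, z up
- tumbler: loose white ceramic tumbler standing mouth up, round and open, straight sides 60 mm across (foot 54 mm), 85 mm tall, wall 4 mm, about 200 g; origin at the centre of its underside, z up
- bottle_a: one of two identical loose amber bottles with black cap and blank paper label, standing: 44 mm diameter, 95 mm tall in all, straight-sided below about 55 mm height, about 120 g; origin at the centre of its underside, z up
- bottle_b: the other amber bottle, identical: 44 mm diameter, 95 mm tall; origin at the centre of its underside, z up
- soap_dish: fixed white ceramic soap dish, 126 x 90 mm outside (x by y), rim 15 mm above the counter and 6 mm thick (inside 114 x 78 mm), five drain ribs across y with their tops 9 mm above the counter, on which the soap lies; origin at the centre of its underside, on the counter
- slat_rest: fixed pale wooden draining rest of six slats laid across two rails, 130 x 76 mm (x, the long axis, by y), flat top without a rim 18 mm above the counter; origin at the centre of its underside, on the counter
- coaster: fixed round dark slate coaster, 90 mm diameter, 6 mm thick, flat; origin at the centre of its underside, on the counter
- bottle_tray: fixed pale wooden tray, 150 x 78 mm outside (long axis x), walls 5 mm thick and 16 mm high, floor 4 mm thick, with a 5 mm partition across the middle making two equal bays side by side along x, each 67 x 68 mm inside, their centres 36 mm either side of the origin along x; origin at the centre of its underside, on the counter
- cotton_jar: bystander: loose white ceramic cotton jar, 88 mm across, with a flat wooden lid and small knob, 74 mm tall in all, about 400 g, standing on the counter beyond the work; origin at the centre of its underside; to be left alone
Not all that is in view belongs to the job. Leave any pink or turquoise look-alike of the bottle_a alone. Leave any red look-alike of the slat_rest alone.

How it is judged:
By the outcome, as a careful person would: the job done as asked, in the order asked, and still so for the second after the job is handed in, with the robot touching nothing.
It also fails if it takes over 120 s, if anything falls off the work surface, if the arm or the gripper's body presses on something with over 40 N, if the wrist force passes 120 N, or if a joint passes its speed limit or range.

## Working session

There is one attempt and no reset: what is moved stays moved. The work goes in short steps, Python scripts to look and compute and a tool call to move; the robot and the scene stay as the last step left them, time stands still between calls to the robot, and variables do not carry over. Pictures are saved under pics/ and viewed, at most 14 in all, crops included, and the job is handed in when it is done.

Besides the shell and the picture viewer there is one more tool, called after "Call:" by a JSON object that holds its "fn" and its "kwargs", one argument or row to a line. apply_moves: Moves the arm, as the interface text tells. Its arguments: {"type":"object","properties":{"targets":{"type":"array"}},"required":["targets"]}

```bash
mkdir -p pics; ls; python3 - <<'E'
from plant import *
import cv2,numpy as np
s=state();print(s)
for c in ["scene","side"]:
    im=grab_frame(c);cv2.imwrite(f"pics/{c}0.png",im[...,::-1])
    k=get_calibration(c);print(c,np.round(k["pose"],3).tolist(),k["camera_matrix"],k["D"])
    for q in ["soap","nail_brush","tumbler","bottle_a","soap_dish","slat_rest","coaster","bottle_tray","cotton_jar"]:
        print(q,[(np.round(d["point"],3).tolist(),round(d["score"],2)) for d in recognise(c,q)])
E
```

```text
pics
{'time': 0.0, 'joint_pos': array([-1.19003420e-01,  5.33763960e-02,  1.61430095e+00, -1.68678274e-05,
        1.47596864e+00, -1.18992846e-01]), 'joint_vel': array([ 0.00138247, -0.00077982, -0.00133418, -0.00062687, -0.00071066,
       -0.00133488]), 'joint_efforts': array([ 2.70554956e-04, -3.93670499e+01, -3.70175600e+01, -1.62778279e-04,
        6.93513779e-03, -6.06393527e-06]), 'tool_pos': array([6.24426845e-01, 6.24548789e-05, 2.52046692e-01]), 'tool_rot': array([-8.01824080e-04,  7.07109576e-01,  7.07103241e-01, -6.41243693e-04]), 'contact_force': array([-0.64018861, -0.35297059, -0.30704361]), 'ft_torque': array([0.01314208, 0.04301712, 0.01155901]), 'grasp_force': 0.0, 'gripper_width': 0.9982079607971461}
scene [[-0.652, -0.396, 0.647, 1.301], [0.758, -0.338, 0.557, 0.654], [-0.002, 0.854, 0.521, 0.645], [0.0, 0.0, 0.0, 1.0]] [[493.62970367   0.         275.81420055]
 [  0.         493.62970367 194.5645027 ]
 [  0.           0.           1.        ]] [-0.10547345  0.          0.          0.          0.        ]
soap [([0.374, -0.28, 0.024], 0.85)]
nail_brush [([0.377, 
[... 592 characters left out ...]
0, 0.0, 0.0, 1.0]] [[420.12351349   0.         288.035009  ]
 [  0.         420.12351349 204.38942847]
 [  0.           0.           1.        ]] [-0.10356416  0.          0.          0.          0.        ]
soap [([0.37, -0.278, 0.028], 0.7)]
nail_brush []
tumbler [([0.441, 0.01, 0.059], 0.6)]
bottle_a [([0.446, 0.182, 0.055], 0.95), ([0.354, 0.155, 0.051], 0.91), ([0.432, -0.15, 0.054], 0.68), ([0.523, 0.244, 0.051], 0.65)]
soap_dish [([0.555, 0.351, 0.006], 0.55), ([0.365, 0.303, 0.033], 0.5)]
slat_rest [([0.738, 0.298, 0.02], 0.72)]
coaster [([0.597, -0.109, 0.004], 0.56)]
bottle_tray [([0.767, 0.059, 0.057], 0.67)]
cotton_jar [([0.769, 0.06, 0.059], 0.57), ([0.643, 0.137, 0.021], 0.16)]
```

View pics/scene0.png

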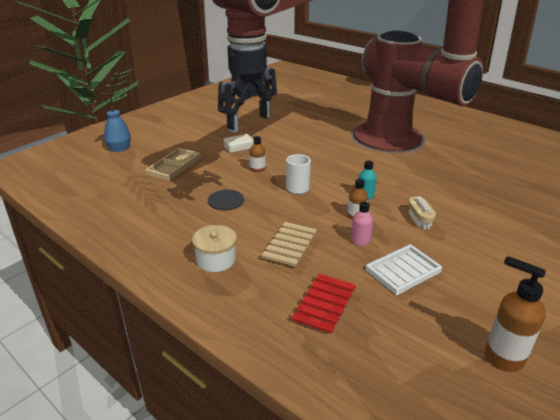

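View pics/side0.png

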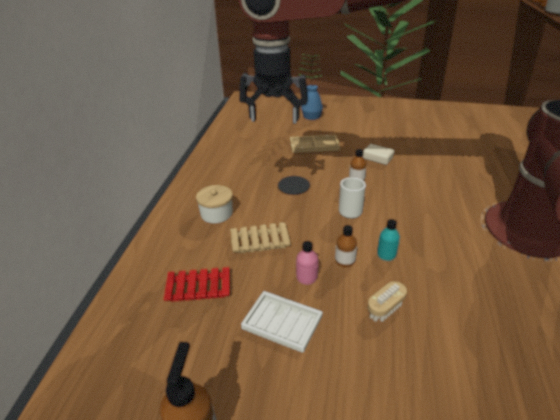

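The scene picture shows amber bottles at pixels (258,155) and (358,198). The look-alikes are turquoise at (367,180), pink at (362,225) and a red rest at (325,302). The real rest is at (290,244), dish (404,268), tray (174,163), coaster (226,200), jar (215,247). The side picture agrees. Next I'll fit model silhouettes to the masks from both cameras.

```bash
cat > h.py <<'E'
from plant import *
import cv2,numpy as np
from scipy.optimize import minimize
from scipy.spatial.transform import Rotation as R
def oval(a,b,z,n=40,p=2):
    t=np.linspace(0,2*np.pi,n,endpoint=False);c,s=np.cos(t),np.sin(t)
    return np.c_[a/2*np.sign(c)*abs(c)**(2/p),b/2*np.sign(s)*abs(s)**(2/p),0*t+z]
box=lambda a,b,z:np.array([[i*a/2,j*b/2,z] for i in(-1,1) for j in(-1,1)])
M=dict(soap=[oval(.076,.050,0,p=5),oval(.08,.054,.008,p=5),oval(.08,.054,.022,p=5),oval(.076,.050,.03,p=5)],
 nail_brush=[oval(.084,.036,0),oval(.092,.042,.02,p=2.5),oval(.092,.042,.036,p=2.5),box(.054,.012,.046)],
 tumbler=[oval(.054,.054,0),oval(.06,.06,.01),oval(.06,.06,.085)],
 bottle_a=[oval(.044,.044,0),oval(.044,.044,.055),oval(.02,.02,.095)],
 soap_dish=[box(.126,.09,0),box(.126,.09,.015)],slat_rest=[box(.13,.076,.006),box(.13,.076,.018)],
 coaster=[oval(.09,.09,0),oval(.09,.09,.006)],bottle_tray=[box(.15,.078,0),box(.15,.078,.016)],
 cotton_jar=[oval(.088,.088,0),oval(.088,.088,.06),oval(.02,.02,.074)])
def proj(k,P):
    T=np.linalg.inv(k["pose"]);Q=(P@T[:3,:3].T+T[:3,3])*[1,-1,-1]
    return cv2.projectPoints(Q,np.zeros(3),np.zeros(3),k["camera_matrix"],np.array(k["D"]))[0][:,0]
def hullmask(k,parts,p,S=4):
    P=np.vstack(parts);c,s=np.cos(p[2]),np.sin(p[2])
    W=np.c_[p[0]+c*P[:,0]-s*P[:,1],p[1]+s*P[:,0]+c*P[:,1],P[:,2]]
    u=cv2.convexHull(((proj(k,W)+.5)*S).astype(np.float32))
    m=np.zeros((420*S,560*S),np.uint8);cv2.fillConvexPoly(m,np.round(u*16).astype(np.int32),1,shift=4)
    return cv2.resize(m.astype(np.float32),(560,420),interpolation=cv2.INTER_AREA)
def masks(cam,q,p,z=.02):
    k=get_calibration(cam);u=proj(k,np.array([[p[0],p[1],z]]))[0];best=None
    for r in regions_of(cam,q):
        v,c=np.nonzero(r["pixels"]);d=np.hypot(c.mean()-u[0],v.mean()-u[1])
        if d<30 and(best is None or d<best[0]):best=(d,r["pixels"],r["score"])
    return (k,best[1],best[2]) if best else None
def fit(q,obs,p0,yaw=True):
    hullrest=q in("slat_rest","soap_dish","bottle_tray")
    O=[]
    for k,m,_ in obs:
        if hullrest:
            pts=np.argwhere(m)[:,::-1].astype(np.int32);mm=np.zeros(m.shape,np.uint8)
            cv2.fillConvexPoly(mm,cv2.convexHull(pts),1);m=mm
        O.append((k,np.asarray(m,np.float32)))
    def cost(p):
        p=[p[0],p[1],p[2] if yaw else 0];c=0
        for k,m in O:
            h=hullmask(k,M[q],p);c+=1-np.minimum(h,m).sum()/np.maximum(h,m).sum()
        return c/len(O)
    best=None
    for y in (np.arange(0,np.pi,np.pi/6) if yaw else [0]):
        x0=np.array([p0[0],p0[1],y]);c=cost(x0)
        if best is None or c<best[0]:best=(c,x0)
    x0=best[1];sx=np.vstack([x0,x0+[.01,0,0],x0+[0,.01,0],x0+[0,0,.2]])
    r=minimize(cost,x0,method="Nelder-Mead",options=dict(initial_simplex=sx,maxiter=90,xatol=1e-4,fatol=1e-4))
    return np.round(r.x,4),round(r.fun,3)
E
cat > f1.py <<'E'
from h import *
G=dict(soap=(.37,-.28),nail_brush=(.37,.3),tumbler=(.45,0),bottle_a=(.435,-.15),soap_dish=(.555,.35),slat_rest=(.645,.135),coaster=(.6,-.11),bottle_tray=(.57,-.353),cotton_jar=(.78,.055))
rd=("tumbler","bottle_a","coaster","cotton_jar")
grab_frame("scene");A={q:[masks("scene",q,p)] for q,p in G.items()};A["bb"]=[masks("scene","bottle_a",(.455,.175),.04)]
grab_frame("side")
for q,p in G.items():A[q].append(masks("side",q,p))
A["bb"].append(masks("side","bottle_a",(.455,.175),.04));G["bb"]=(.455,.175)
for q,p in G.items():
    n="bottle_a" if q=="bb" else q
    for o in ([A[q][0]],[A[q][1]],A[q]):
        o=[x for x in o if x]
        print(q,len(o),*(fit(n,o,p,n not in rd) if o else ()))
E
python3 f1.py
```

```text
soap 1 [ 0.3651 -0.3012  2.7704] 0.094
soap 1 [ 0.3646 -0.3001  2.7259] 0.1
soap 2 [ 0.3653 -0.3008  2.7782] 0.099
nail_brush 1 [0.3626 0.2887 0.9038] 0.047
nail_brush 1 [0.3591 0.2873 0.8368] 0.103
nail_brush 2 [0.3612 0.2882 0.8874] 0.09
tumbler 1 [ 0.4397 -0.0161  0.2703] 0.05
tumbler 1 [ 0.4405 -0.013   0.2424] 0.045
tumbler 2 [ 0.4405 -0.0153  0.0074] 0.05
bottle_a 1 [ 0.4269 -0.1686  0.2653] 0.078
bottle_a 1 [ 0.4267 -0.1813  0.3607] 0.216
bottle_a 2 [ 0.427  -0.1685  0.0763] 0.151
soap_dish 1 [0.5584 0.3516 2.8482] 0.047
soap_dish 1 [0.5548 0.3516 2.846 ] 0.031
soap_dish 2 [0.5557 0.3516 2.8502] 0.046
slat_rest 1 [0.6431 0.1251 0.3241] 0.055
slat_rest 1 [0.6432 0.1289 0.3239] 0.041
slat_rest 2 [0.6433 0.1272 0.3154] 0.062
coaster 1 [ 0.6009 -0.1153 -0.002 ] 0.067
coaster 1 [ 0.597  -0.1173  0.0751] 0.157
coaster 2 [ 0.6004 -0.115   0.0868] 0.116
bottle_tray 1 [ 0.566  -0.3549  0.2044] 0.05
bottle_tray 1 [ 0.5649 -0.354   0.2289] 0.059
bottle_tray 2 [ 0.5655 -0.3546  0.2153] 0.055
cotton_jar 1 [ 0.7729  0.0329 -0.0085] 0.143
cotton_jar 1 [0.7776 0.0322 0.2471] 0.145
cotton_jar 2 [0.7756 0.0343 0.194 ] 0.149
bb 1 [0.4429 0.1632 0.335 ] 0.305
bb 1 [0.4459 0.1669 0.3298] 0.128
bb 2 [0.4457 0.1655 0.1141] 0.222
```

Call:
{"fn": "apply_moves", "kwargs": {
  "targets": [
    {"translation":[-0.32,-0.3,0],"twist":-1,"hand":1},
    {"translation":[0,0,0],"twist":-1,"hand":1}
  ]
}}

```text
time: 2.3
tool_pos: [0.5929, -0.0339, 0.2525]
tool_rot: [-0.001, 0.632, 0.775, -0.001]
contact_force: [0.2, 0.2, 0.3]
gripper_width: 1.005
grasp_force: 0.0
```

```bash
cat >> h.py <<'E'
def pose():
    s=state();m=R.from_quat(s["tool_rot"],scalar_first=True).as_matrix()
    return s,s["tool_pos"],np.arctan2(m[1,1],m[0,1]),m
def st():
    s,p,y,m=pose();print("t%.2f"%s["time"],"tcp",np.round(p,4),"yaw %.3f"%y,"tz",np.round(m[:,2],3),"F",np.round(s["contact_force"],1),"g%.3f f%.1f"%(s["gripper_width"],s["grasp_force"]))
def plan(tx,ty,tz,yaw=None,vmax=.045,start=None):
    """rows from measured (or given x,y,z,yaw) pose to target; yaw = angle of tool y, modulo pi"""
    _,p,y,_=pose()
    if start: p,y=np.array(start[:3]),start[3]
    if yaw is None:yaw=y
    d=(yaw-y+np.pi/2)%np.pi-np.pi/2
    D=np.array([tx,ty,tz])-p;n=int(max(1,np.ceil(np.linalg.norm(D)/vmax),np.ceil(abs(d)/.1)))
    print("rows",n,"dyaw %.3f"%d)
    for i in range(n):
        a=y+d*i/n;ey=np.array([np.cos(a),np.sin(a),0]);ex=np.array([-ey[1],ey[0],0])
        t=D/n
        print("[%.2f,%.2f,%.2f] tw %.2f"%(t@ex*10,t@ey*10,-t[2]*10,-d/n*10))
E
python3 - <<'E'
from h import *
st();k=get_calibration("wrist");_,p,y,m=pose()
print(np.round(k["pose"],3),k["camera_matrix"])
T=np.eye(4);T[:3,:3]=m;T[:3,3]=p;print(np.round(np.linalg.inv(T)@k["pose"],3))
plan(.38,-.25,.25,1.2)
E
```

```text
t2.30 tcp [ 0.5929 -0.0339  0.2525] yaw 0.202 tz [-0.002 -0.001 -1.   ] F [0.2 0.2 0.3] g1.005 f0.0
[[ 0.98  -0.193 -0.054  0.578]
 [ 0.2    0.94   0.278  0.036]
 [-0.003 -0.283  0.959  0.372]
 [ 0.     0.     0.     1.   ]] [[354.0818906    0.         280.36308217]
 [  0.         354.0818906  207.44840107]
 [  0.           0.           1.        ]]
[[-0.001  0.959  0.283  0.071]
 [ 1.     0.001  0.001 -0.001]
 [ 0.     0.283 -0.959 -0.12 ]
 [ 0.     0.     0.     1.   ]]
rows 10 dyaw 0.998
[-0.17,-0.25,0.00] tw -1.00
[-0.14,-0.27,0.00] tw -1.00
[-0.12,-0.28,0.00] tw -1.00
[-0.09,-0.29,0.00] tw -1.00
[-0.06,-0.30,0.00] tw -1.00
[-0.03,-0.30,0.00] tw -1.00
[0.00,-0.30,0.00] tw -1.00
[0.03,-0.30,0.00] tw -1.00
[0.06,-0.30,0.00] tw -1.00
[0.09,-0.29,0.00] tw -1.00
```

Call:
{"fn": "apply_moves", "kwargs": {
  "targets": [
    {"translation":[-0.17,-0.25,0],"twist":-1,"hand":1},
    {"translation":[-0.14,-0.27,0],"twist":-1,"hand":1},
    {"translation":[-0.12,-0.28,0],"twist":-1,"hand":1},
    {"translation":[-0.09,-0.29,0],"twist":-1,"hand":1},
    {"translation":[-0.06,-0.3,0],"twist":-1,"hand":1},
    {"translation":[-0.03,-0.3,0],"twist":-1,"hand":1},
    {"translation":[0,-0.3,0],"twist":-1,"hand":1},
    {"translation":[0.03,-0.3,0],"twist":-1,"hand":1}
  ]
}}

```text
time: 3.1
tool_pos: [0.4248, -0.2061, 0.2535]
tool_rot: [0.0, 0.279, 0.96, -0.0]
contact_force: [0.6, -0.4, -0.4]
gripper_width: 1.003
grasp_force: 0.0
```

Call:
{"fn": "apply_moves", "kwargs": {
  "targets": [
    {"translation":[0.06,-0.3,0],"twist":-1,"hand":1},
    {"translation":[0.09,-0.29,0],"twist":-1,"hand":1},
    {"translation":[0,0,0],"twist":0,"hand":1}
  ]
}}

```text
time: 3.4
tool_pos: [0.3816, -0.251, 0.2535]
tool_rot: [0.0, 0.186, 0.983, -0.001]
contact_force: [-0.6, -0.5, -0.3]
gripper_width: 1.0
grasp_force: 0.0
```

```bash
cat > w.py <<'E'
from h import *
import sys
def look(items,name=None):
    st();im=grab_frame("wrist")
    if name:cv2.imwrite(f"pics/{name}.png",im[...,::-1])
    out={}
    for q,p in items:
        o=masks("wrist",q,p)
        if not o:
            print(q,"none");continue
        m=o[1];v,u=np.nonzero(m);edge=min(v.min(),419-v.max(),u.min(),559-u.max())
        r=fit(q,[o],p,q not in("tumbler","bottle_a","coaster","cotton_jar"));out[q]=r[0]
        print(q,*r,"score %.2f edge %d"%(o[2],edge))
    return out
E
python3 - <<'E'
from w import *
r=look([("soap",(.365,-.3))],"w1")
s=r.get("soap")
if s is not None: plan(s[0],s[1],.06,s[2]-np.pi/2)
E
```

```text
t3.40 tcp [ 0.3816 -0.251   0.2535] yaw 1.197 tz [-0.    -0.001 -1.   ] F [-0.6 -0.5 -0.3] g1.000 f0.0
soap [ 0.3645 -0.2955  2.7477] 0.058 score 0.82 edge 137
rows 5 dyaw -0.021
[0.00,-0.10,0.39] tw 0.04
[0.00,-0.10,0.39] tw 0.04
[0.00,-0.10,0.39] tw 0.04
[-0.00,-0.10,0.39] tw 0.04
[-0.00,-0.10,0.39] tw 0.04
```

Call:
{"fn": "apply_moves", "kwargs": {
  "targets": [
    {"translation":[0,-0.1,0.35],"twist":0.2,"hand":1},
    {"translation":[0,-0.1,0.35],"twist":0,"hand":1},
    {"translation":[0,-0.1,0.35],"twist":0,"hand":1},
    {"translation":[0,-0.1,0.35],"twist":0,"hand":1},
    {"translation":[0,-0.08,0.3],"twist":0,"hand":1},
    {"translation":[0,0,0],"twist":0,"hand":1}
  ]
}}

```text
time: 4.1
tool_pos: [0.3632, -0.2907, 0.0787]
tool_rot: [-0.004, 0.194, 0.981, 0.003]
contact_force: [-0.1, 0.5, -0.3]
gripper_width: 0.996
grasp_force: 0.0
```

```bash
python3 - <<'E'
from w import *
r=look([("soap",(.365,-.3))],"w2")
s=r.get("soap")
if s is not None: plan(s[0],s[1],.03,s[2]-np.pi/2)
E
```

```text
t4.10 tcp [ 0.3632 -0.2907  0.0787] yaw 1.180 tz [-0.006  0.007 -1.   ] F [-0.1  0.5 -0.3] g0.996 f0.0
soap [ 0.3658 -0.298   2.7328] 0.07 score 0.87 edge 101
rows 2 dyaw -0.018
[-0.01,-0.02,0.27] tw 0.09
[-0.01,-0.02,0.27] tw 0.09
```

View pics/w2.png

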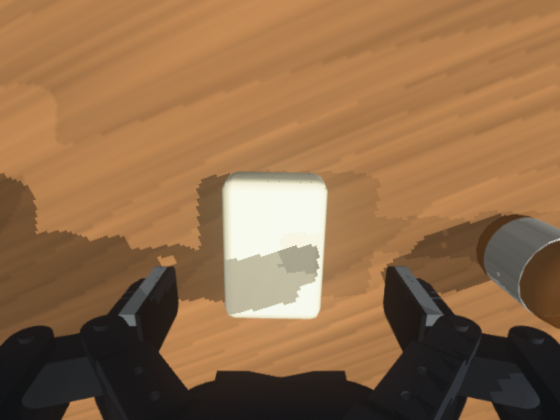

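The picture shows the soap at (275,245), centred between the fingers (tips at x≈160 and 400).

Call:
{"fn": "apply_moves", "kwargs": {
  "targets": [
    {"translation":[0,-0.02,0.25],"twist":0.1,"hand":1},
    {"translation":[0,-0.02,0.24],"twist":0.1,"hand":1},
    {"translation":[0,0,0],"twist":0,"hand":1},
    {"translation":[0,0,0],"twist":0,"hand":0},
    {"translation":[0,0,0],"twist":0,"hand":0},
    {"translation":[0,0,0],"twist":0,"hand":0},
    {"translation":[0,0,0],"twist":0,"hand":0},
    {"translation":[0,0,0],"twist":0,"hand":0}
  ]
}}

```text
time: 5.0
tool_pos: [0.3652, -0.2988, 0.0371]
tool_rot: [0.002, 0.204, 0.979, -0.001]
contact_force: [0.3, 1.5, 6.9]
gripper_width: 0.614
grasp_force: 64.6
```

Call:
{"fn": "apply_moves", "kwargs": {
  "targets": [
    {"translation":[0,0,0],"twist":0,"hand":0},
    {"translation":[0,0,0],"twist":0,"hand":0}
  ]
}}

```text
time: 5.2
tool_pos: [0.3653, -0.2988, 0.0371]
tool_rot: [0.002, 0.204, 0.979, -0.001]
contact_force: [0.4, 1.0, 6.8]
gripper_width: 0.617
grasp_force: 64.6
```

```bash
python3 -c "
from h import *
st()"
```

```text
t5.20 tcp [ 0.3653 -0.2988  0.0371] yaw 1.160 tz [ 0.004 -0.003 -1.   ] F [0.4 1.  6.8] g0.617 f64.6
```

Call:
{"fn": "apply_moves", "kwargs": {
  "targets": [
    {"translation":[0,0,-0.25],"twist":0,"hand":0},
    {"translation":[0,0,-0.4],"twist":0,"hand":0},
    {"translation":[0,0,-0.4],"twist":0,"hand":0},
    {"translation":[0,0,-0.4],"twist":0,"hand":0},
    {"translation":[0,0,0],"twist":0,"hand":0}
  ]
}}

```text
time: 5.7
tool_pos: [0.3664, -0.3003, 0.1874]
tool_rot: [0.006, 0.204, 0.979, -0.004]
contact_force: [0.2, 0.0, -0.8]
gripper_width: 0.612
grasp_force: 63.7
```

```bash
python3 -c "
from h import *
st();print(state()['joint_pos'].round(2));plan(.5557,.3516,.18,2.85-np.pi/2)"
```

```text
t5.70 tcp [ 0.3664 -0.3003  0.1874] yaw 1.160 tz [ 0.009 -0.011 -1.   ] F [ 0.2  0.  -0.8] g0.612 f63.7
[-0.84 -0.28  2.03  0.    1.38 -2.  ]
rows 16 dyaw 0.119
[0.05,0.42,0.00] tw -0.07
[0.05,0.42,0.00] tw -0.07
[0.05,0.42,0.00] tw -0.07
[0.04,0.42,0.00] tw -0.07
[0.04,0.42,0.00] tw -0.07
[0.04,0.42,0.00] tw -0.07
[0.04,0.42,0.00] tw -0.07
[0.03,0.42,0.00] tw -0.07
[0.03,0.42,0.00] tw -0.07
[0.03,0.42,0.00] tw -0.07
[0.02,0.42,0.00] tw -0.07
[0.02,0.42,0.00] tw -0.07
[0.02,0.42,0.00] tw -0.07
[0.01,0.42,0.00] tw -0.07
[0.01,0.42,0.00] tw -0.07
[0.01,0.42,0.00] tw -0.07
```

Call:
{"fn": "apply_moves", "kwargs": {
  "targets": [
    {"translation":[0.05,0.42,0],"twist":-0.1,"hand":0},
    {"translation":[0.05,0.42,0],"twist":-0.1,"hand":0},
    {"translation":[0.05,0.42,0],"twist":-0.1,"hand":0},
    {"translation":[0.04,0.42,0],"twist":-0.1,"hand":0},
    {"translation":[0.04,0.42,0],"twist":-0.1,"hand":0},
    {"translation":[0.04,0.42,0],"twist":-0.1,"hand":0},
    {"translation":[0.04,0.42,0],"twist":-0.1,"hand":0},
    {"translation":[0.03,0.42,0],"twist":-0.1,"hand":0}
  ]
}}

```text
time: 6.5
tool_pos: [0.4551, 0.0296, 0.1791]
tool_rot: [0.0, 0.164, 0.986, -0.0]
contact_force: [0.9, -0.4, -0.3]
gripper_width: 0.613
grasp_force: 63.7
```

Call:
{"fn": "apply_moves", "kwargs": {
  "targets": [
    {"translation":[0.03,0.42,0],"twist":-0.1,"hand":0},
    {"translation":[0.03,0.42,0],"twist":-0.1,"hand":0},
    {"translation":[0.02,0.42,0],"twist":-0.1,"hand":0},
    {"translation":[0.02,0.42,0],"twist":-0.1,"hand":0},
    {"translation":[0.02,0.42,0],"twist":0,"hand":0},
    {"translation":[0.01,0.42,0],"twist":0,"hand":0},
    {"translation":[0.01,0.4,0],"twist":0,"hand":0},
    {"translation":[0,0,0],"twist":0,"hand":0}
  ]
}}

```text
time: 7.3
tool_pos: [0.5297, 0.3143, 0.1786]
tool_rot: [-0.0, 0.143, 0.99, 0.001]
contact_force: [0.7, -0.7, -0.9]
gripper_width: 0.616
grasp_force: 63.8
```

```bash
python3 - <<'E'
from w import *
look([("soap_dish",(.5557,.3516)),("soap",(.555,.35))],"w3")
plan(.5557,.3516,.065,2.85-np.pi/2)
E
```

```text
t7.30 tcp [0.5297 0.3143 0.1786] yaw 1.284 tz [-0.     0.001 -1.   ] F [ 0.7 -0.7 -0.9] g0.616 f63.8
soap_dish none
soap none
rows 3 dyaw -0.001
[-0.05,0.16,0.38] tw 0.00
[-0.05,0.16,0.38] tw 0.00
[-0.05,0.16,0.38] tw 0.00
```

View pics/w3.png

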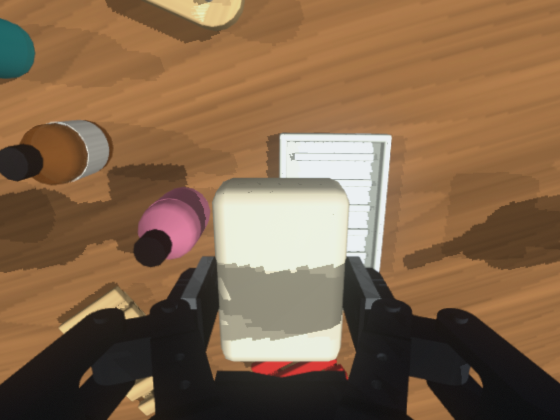

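```bash
python3 - <<'E'
from w import *
k=get_calibration("wrist")
for p in [(.5557,.3516,2.85)]:
    c,s=np.cos(p[2]),np.sin(p[2]);B=box(.126,.09,.015);W=np.c_[p[0]+c*B[:,0]-s*B[:,1],p[1]+s*B[:,0]+c*B[:,1],B[:,2]]
    print(proj(k,W).round(0))
E
```

```text
[[386. 278.]
 [285. 279.]
 [399. 135.]
 [286. 134.]]
```

The picture shows the dish's far rim corners at (280,134) and (391,136), aligned with the soap and about 5 px left of where I predicted. I'll shift the target 3 mm.

Call:
{"fn": "apply_moves", "kwargs": {
  "targets": [
    {"translation":[-0.07,0.2,0.1],"twist":0,"hand":0},
    {"translation":[-0.07,0.2,0.2],"twist":0,"hand":0},
    {"translation":[0,0,0.4],"twist":0,"hand":0},
    {"translation":[0,0,0.4],"twist":0,"hand":0},
    {"translation":[0,0,0.05],"twist":0,"hand":0},
    {"translation":[0,0,0],"twist":0,"hand":0}
  ]
}}

```text
time: 8.05
tool_pos: [0.5535, 0.3432, 0.063]
tool_rot: [-0.001, 0.146, 0.989, -0.001]
contact_force: [0.5, 0.8, -0.5]
gripper_width: 0.616
grasp_force: 63.8
```

```bash
python3 - <<'E'
from h import *
st();plan(.555,.349,.048)
E
```

```text
t8.05 tcp [0.5535 0.3432 0.063 ] yaw 1.279 tz [-0.003 -0.002 -1.   ] F [ 0.5  0.8 -0.5] g0.616 f63.8
rows 1 dyaw 0.000
[0.00,0.06,0.15] tw -0.00
```

Descend until there is slight contact, then release partway and retreat upward.

Call:
{"fn": "apply_moves", "kwargs": {
  "targets": [
    {"translation":[0,0.06,0.08],"twist":0,"hand":0},
    {"translation":[0,0,0.06],"twist":0,"hand":0},
    {"translation":[0,0,0.02],"twist":0,"hand":0},
    {"translation":[0,0,0],"twist":0,"hand":0}
  ]
}}

```text
time: 8.45
tool_pos: [0.5564, 0.3507, 0.0487]
tool_rot: [0.0, 0.145, 0.989, 0.0]
contact_force: [0.1, 0.7, -0.2]
gripper_width: 0.616
grasp_force: 63.8
```

```bash
python3 - <<'E'
from h import *
st()
E
```

```text
t8.45 tcp [0.5564 0.3507 0.0487] yaw 1.280 tz [ 0.  0. -1.] F [ 0.1  0.7 -0.2] g0.616 f63.8
```

Call:
{"fn": "apply_moves", "kwargs": {
  "targets": [
    {"translation":[0,0,0.02],"twist":0,"hand":0},
    {"translation":[0,0,0.01],"twist":0,"hand":0},
    {"translation":[0,0,0],"twist":0,"hand":0}
  ]
}}

```text
time: 8.75
tool_pos: [0.5566, 0.3507, 0.0462]
tool_rot: [0.0, 0.145, 0.989, 0.0]
contact_force: [-1.5, 0.4, 3.8]
gripper_width: 0.616
grasp_force: 64.2
```

Call:
{"fn": "apply_moves", "kwargs": {
  "targets": [
    {"translation":[0,0,0],"twist":0,"hand":0.8},
    {"translation":[0,0,0],"twist":0,"hand":0.8},
    {"translation":[0,0,0],"twist":0,"hand":0.8},
    {"translation":[0,0,-0.3],"twist":0,"hand":0.8},
    {"translation":[0,0,-0.45],"twist":0,"hand":1},
    {"translation":[0,0,-0.45],"twist":0,"hand":1},
    {"translation":[0,0,-0.4],"twist":0,"hand":1},
    {"translation":[0,0,0],"twist":0,"hand":1}
  ]
}}

```text
time: 9.55
tool_pos: [0.5598, 0.3523, 0.2143]
tool_rot: [0.006, 0.145, 0.989, 0.004]
contact_force: [0.8, 0.7, 0.6]
gripper_width: 1.001
grasp_force: 0.0
```

```bash
python3 - <<'E'
from w import *
look([("soap_dish",(.5557,.3516)),("soap",(.555,.35))],"w4")
plan(.3612,.2882,.2,.887+np.pi/2)
E
```

```text
t9.55 tcp [0.5598 0.3523 0.2143] yaw 1.280 tz [ 0.013  0.006 -1.   ] F [0.8 0.7 0.6] g1.001 f0.0
soap_dish [0.5508 0.3503 2.847 ] 0.021 score 0.86 edge 106
soap [0.5502 0.3475 2.8549] 0.062 score 0.59 edge 135
rows 12 dyaw 1.178
[0.14,-0.10,0.00] tw -0.98
[0.15,-0.08,0.00] tw -0.98
[0.16,-0.07,0.00] tw -0.98
[0.16,-0.05,0.00] tw -0.98
[0.17,-0.04,0.00] tw -0.98
[0.17,-0.02,0.00] tw -0.98
[0.17,-0.00,0.00] tw -0.98
[0.17,0.01,0.00] tw -0.98
[0.17,0.03,0.00] tw -0.98
[0.16,0.05,0.00] tw -0.98
[0.16,0.06,0.00] tw -0.98
[0.15,0.08,0.00] tw -0.98
```

View pics/w4.png

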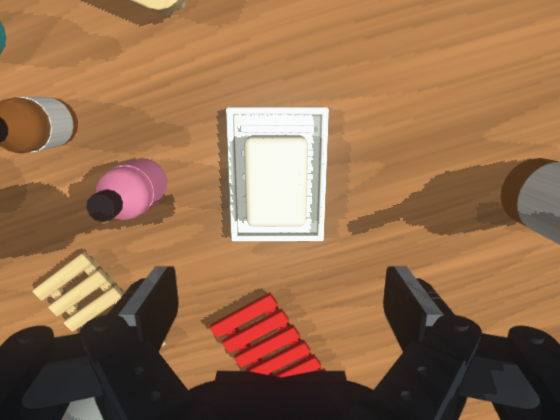

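The soap lies flat inside the dish: soap at (277,182), within rim (228–327, 108–241). Now the brush.

Call:
{"fn": "apply_moves", "kwargs": {
  "targets": [
    {"translation":[0.14,-0.1,0],"twist":-1,"hand":1},
    {"translation":[0.15,-0.08,0],"twist":-1,"hand":1},
    {"translation":[0.16,-0.07,0],"twist":-1,"hand":1},
    {"translation":[0.16,-0.05,0],"twist":-1,"hand":1},
    {"translation":[0.17,-0.04,0],"twist":-1,"hand":1},
    {"translation":[0.17,-0.02,0],"twist":-1,"hand":1},
    {"translation":[0.17,0,0],"twist":-1,"hand":1},
    {"translation":[0.17,0.01,0],"twist":-1,"hand":1}
  ]
}}

```text
time: 10.5
tool_pos: [0.4245, 0.3061, 0.2023]
tool_rot: [-0.002, -0.254, 0.967, -0.001]
contact_force: [-0.8, 1.3, 0.4]
gripper_width: 1.006
grasp_force: 0.0
```

Call:
{"fn": "apply_moves", "kwargs": {
  "targets": [
    {"translation":[0.17,0.03,0.1],"twist":-1,"hand":1},
    {"translation":[0.16,0.05,0.2],"twist":-1,"hand":1},
    {"translation":[0.16,0.06,0.2],"twist":-1,"hand":1},
    {"translation":[0.15,0.08,0.2],"twist":-1,"hand":1},
    {"translation":[0,0,0.2],"twist":0,"hand":1},
    {"translation":[0,0,0],"twist":0,"hand":1}
  ]
}}

```text
time: 11.1
tool_pos: [0.3581, 0.283, 0.1099]
tool_rot: [-0.005, -0.439, 0.898, -0.0]
contact_force: [-0.3, 0.7, 0.4]
gripper_width: 1.0
grasp_force: 0.0
```

```bash
python3 - <<'E'
from w import *
r=look([("nail_brush",(.3612,.2882))],"w5").get("nail_brush",[.3612,.2882,.887])
plan(r[0],r[1],.08,r[2]+np.pi/2)
E
```

```text
t11.10 tcp [0.3581 0.283  0.1099] yaw 2.480 tz [-0.009 -0.005 -1.   ] F [-0.3  0.7  0.4] g1.000 f0.0
nail_brush [0.3626 0.2914 0.8566] 0.066 score 0.76 edge 106
rows 1 dyaw -0.052
[-0.06,0.03,0.34] tw 0.52
```

View pics/w5.png

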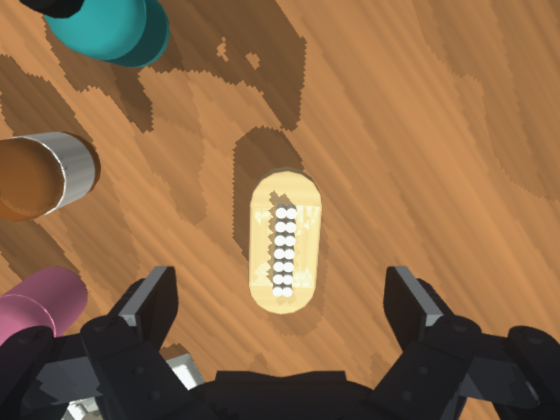

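The brush is at (285,243) between the fingers, almost parallel to them, with nothing in the way.

Call:
{"fn": "apply_moves", "kwargs": {
  "targets": [
    {"translation":[-0.06,0.03,0.3],"twist":0.4,"hand":1},
    {"translation":[0,0,0.3],"twist":0,"hand":1},
    {"translation":[0,0,0.14],"twist":0,"hand":1},
    {"translation":[0,0,0],"twist":0,"hand":1}
  ]
}}

```text
time: 11.6
tool_pos: [0.3622, 0.2909, 0.0397]
tool_rot: [-0.002, -0.421, 0.907, -0.0]
contact_force: [-1.0, -0.5, 0.2]
gripper_width: 0.999
grasp_force: 0.0
```

```bash
python3 - <<'E'
from h import *
st();plan(.3622,.2902,.035,.868+np.pi/2)
E
```

```text
t11.60 tcp [0.3622 0.2909 0.0397] yaw 2.440 tz [-0.004 -0.002 -1.   ] F [-1.  -0.5  0.2] g0.999 f0.0
rows 1 dyaw -0.001
[0.01,-0.00,0.05] tw 0.01
```

Call:
{"fn": "apply_moves", "kwargs": {
  "targets": [
    {"translation":[0,0,0.05],"twist":0,"hand":0},
    {"translation":[0,0,0],"twist":0,"hand":0},
    {"translation":[0,0,0],"twist":0,"hand":0},
    {"translation":[0,0,0],"twist":0,"hand":0},
    {"translation":[0,0,0],"twist":0,"hand":0},
    {"translation":[0,0,0],"twist":0,"hand":0},
    {"translation":[0,0,0],"twist":0,"hand":0}
  ]
}}

```text
time: 12.3
tool_pos: [0.3644, 0.2923, 0.0378]
tool_rot: [0.001, -0.421, 0.907, 0.0]
contact_force: [0.7, -1.0, 5.7]
gripper_width: 0.478
grasp_force: 63.0
```

Call:
{"fn": "apply_moves", "kwargs": {
  "targets": [
    {"translation":[0,0,-0.2],"twist":0,"hand":0},
    {"translation":[0,0,-0.4],"twist":0,"hand":0},
    {"translation":[0,0,-0.4],"twist":0,"hand":0},
    {"translation":[0,0,-0.4],"twist":0,"hand":0},
    {"translation":[0,0,0],"twist":0,"hand":0}
  ]
}}

```text
time: 12.8
tool_pos: [0.3663, 0.2934, 0.1832]
tool_rot: [0.006, -0.421, 0.907, 0.001]
contact_force: [0.6, 0.0, -0.4]
gripper_width: 0.476
grasp_force: 62.3
```

```bash
python3 - <<'E'
from h import *
st();plan(.6433,.1272,.175,.3154+np.pi/2,vmax=.035)
E
```

```text
t12.80 tcp [0.3663 0.2934 0.1832] yaw 2.440 tz [ 0.011  0.006 -1.   ] F [ 0.6  0.  -0.4] g0.476 f62.3
rows 10 dyaw -0.554
[-0.05,-0.32,0.01] tw 0.55
[-0.07,-0.32,0.01] tw 0.55
[-0.09,-0.31,0.01] tw 0.55
[-0.10,-0.31,0.01] tw 0.55
[-0.12,-0.30,0.01] tw 0.55
[-0.14,-0.29,0.01] tw 0.55
[-0.15,-0.28,0.01] tw 0.55
[-0.17,-0.28,0.01] tw 0.55
[-0.18,-0.27,0.01] tw 0.55
[-0.20,-0.26,0.01] tw 0.55
```

Call:
{"fn": "apply_moves", "kwargs": {
  "targets": [
    {"translation":[-0.05,-0.32,0],"twist":0.55,"hand":0},
    {"translation":[-0.07,-0.32,0],"twist":0.55,"hand":0},
    {"translation":[-0.09,-0.31,0],"twist":0.55,"hand":0},
    {"translation":[-0.1,-0.31,0],"twist":0.55,"hand":0},
    {"translation":[-0.12,-0.3,0],"twist":0.55,"hand":0},
    {"translation":[-0.14,-0.29,0],"twist":0.55,"hand":0},
    {"translation":[-0.15,-0.28,0],"twist":0.55,"hand":0},
    {"translation":[-0.17,-0.28,0],"twist":0.55,"hand":0}
  ]
}}

```text
time: 13.6
tool_pos: [0.5856, 0.1575, 0.1746]
tool_rot: [-0.001, -0.212, 0.977, 0.0]
contact_force: [0.9, 0.1, -0.3]
gripper_width: 0.476
grasp_force: 62.3
```

Call:
{"fn": "apply_moves", "kwargs": {
  "targets": [
    {"translation":[-0.18,-0.27,0],"twist":0.55,"hand":0},
    {"translation":[0,0,0],"twist":0.5,"hand":0},
    {"translation":[0,0,0],"twist":0,"hand":0}
  ]
}}

```text
time: 13.9
tool_pos: [0.6128, 0.1406, 0.1745]
tool_rot: [-0.001, -0.161, 0.987, 0.0]
contact_force: [0.3, -0.2, -0.5]
gripper_width: 0.479
grasp_force: 62.3
```

```bash
python3 - <<'E'
from w import *
look([("slat_rest",(.6433,.1272))],"w6")
k=get_calibration("wrist")
p=(.6433,.1272,.3154);c,s=np.cos(p[2]),np.sin(p[2]);B=box(.13,.076,.018);print(proj(k,np.c_[p[0]+c*B[:,0]-s*B[:,1],p[1]+s*B[:,0]+c*B[:,1],B[:,2]]).round())
plan(.6433,.1272,.09,.3154+np.pi/2)
E
```

```text
t13.90 tcp [0.6128 0.1406 0.1745] yaw 1.894 tz [-0.003 -0.    -1.   ] F [ 0.3 -0.2 -0.5] g0.479 f62.3
slat_rest none
[[203. 148.]
 [301. 149.]
 [211. 296.]
 [297. 297.]]
rows 3 dyaw -0.010
[-0.08,-0.08,0.28] tw 0.03
[-0.08,-0.08,0.28] tw 0.03
[-0.08,-0.08,0.28] tw 0.03
```

View pics/w6.png

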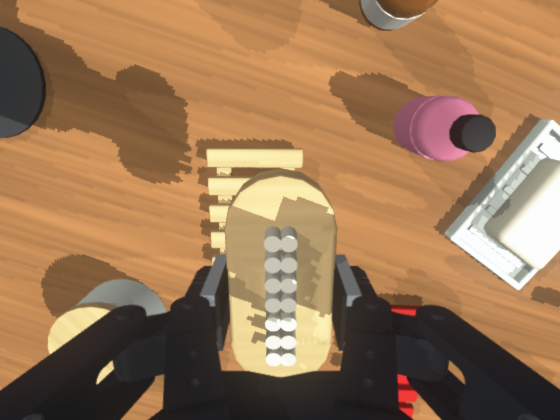

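The rest's near edge is at (207–302,150), within 2 mm of the prediction. The brush is aligned with it and the jar at (85,350) is clear.

Call:
{"fn": "apply_moves", "kwargs": {
  "targets": [
    {"translation":[-0.12,-0.11,0.2],"twist":0.1,"hand":0},
    {"translation":[-0.12,-0.1,0.3],"twist":0,"hand":0},
    {"translation":[0,0,0.35],"twist":0,"hand":0},
    {"translation":[0,0,0.2],"twist":0,"hand":0},
    {"translation":[0,0,0.05],"twist":0,"hand":0},
    {"translation":[0,0,0],"twist":0,"hand":0}
  ]
}}

```text
time: 14.6
tool_pos: [0.6413, 0.1294, 0.0654]
tool_rot: [-0.001, -0.157, 0.988, 0.0]
contact_force: [-0.2, 0.7, -0.2]
gripper_width: 0.474
grasp_force: 62.3
```

```bash
python3 - <<'E'
from h import *
st();plan(.643,.128,.056,.3154+np.pi/2)
E
```

```text
t14.60 tcp [0.6413 0.1294 0.0654] yaw 1.886 tz [-0.002 -0.    -1.   ] F [-0.2  0.7 -0.2] g0.474 f62.3
rows 1 dyaw 0.000
[-0.01,-0.02,0.09] tw -0.00
```

Call:
{"fn": "apply_moves", "kwargs": {
  "targets": [
    {"translation":[-0.01,-0.02,0.05],"twist":0,"hand":0},
    {"translation":[0,0,0.03],"twist":0,"hand":0},
    {"translation":[0,0,0.02],"twist":0,"hand":0},
    {"translation":[0,0,0],"twist":0,"hand":0},
    {"translation":[0,0,0],"twist":0,"hand":0}
  ]
}}

```text
time: 15.1
tool_pos: [0.6441, 0.1274, 0.0567]
tool_rot: [0.0, -0.156, 0.988, -0.0]
contact_force: [-0.3, 0.5, -1.1]
gripper_width: 0.478
grasp_force: 62.3
```

Call:
{"fn": "apply_moves", "kwargs": {
  "targets": [
    {"translation":[0,0,0.01],"twist":0,"hand":0},
    {"translation":[0,0,0.01],"twist":0,"hand":0},
    {"translation":[0,0,0],"twist":0,"hand":0},
    {"translation":[0,0,0],"twist":0,"hand":0}
  ]
}}

```text
time: 15.5
tool_pos: [0.6444, 0.1274, 0.0559]
tool_rot: [0.0, -0.156, 0.988, -0.0]
contact_force: [-3.1, -1.7, 5.6]
gripper_width: 0.473
grasp_force: 63.1
```

Call:
{"fn": "apply_moves", "kwargs": {
  "targets": [
    {"translation":[0,0,0],"twist":0,"hand":0.8},
    {"translation":[0,0,0],"twist":0,"hand":0.9},
    {"translation":[0,0,0],"twist":0,"hand":1},
    {"translation":[0,0,-0.3],"twist":0,"hand":1},
    {"translation":[0,0,-0.45],"twist":0,"hand":1},
    {"translation":[0,0,-0.45],"twist":0,"hand":1},
    {"translation":[0,0,-0.3],"twist":0,"hand":1},
    {"translation":[0,0,0],"twist":0,"hand":1}
  ]
}}

```text
time: 16.3
tool_pos: [0.6471, 0.1277, 0.2115]
tool_rot: [0.006, -0.156, 0.988, -0.0]
contact_force: [0.5, -0.1, 0.8]
gripper_width: 0.997
grasp_force: 0.0
```

```bash
python3 - <<'E'
from w import *
M["nail_brush"]=[a+[0,0,.018] for a in M["nail_brush"]]
look([("slat_rest",(.6433,.1272)),("nail_brush",(.6433,.1272)),("cotton_jar",(.775,.034))],"w7")
plan(.4405,-.0153,.21)
E
```

```text
t16.30 tcp [0.6471 0.1277 0.2115] yaw 1.885 tz [ 0.012  0.001 -1.   ] F [ 0.5 -0.1  0.8] g0.997 f0.0
slat_rest [0.6399 0.1274 0.3154] 0.029 score 0.82 edge 107
nail_brush [0.6349 0.1246 0.3094] 0.066 score 0.83 edge 130
cotton_jar [ 0.7683  0.037  -0.0429] 0.536 score 0.83 edge 87
rows 6 dyaw 0.000
[0.39,-0.12,-0.01] tw -0.00
[0.39,-0.12,-0.01] tw -0.00
[0.39,-0.12,-0.01] tw -0.00
[0.39,-0.12,-0.01] tw -0.00
[0.39,-0.12,-0.01] tw -0.00
[0.39,-0.12,-0.01] tw -0.00
```

View pics/w7.png

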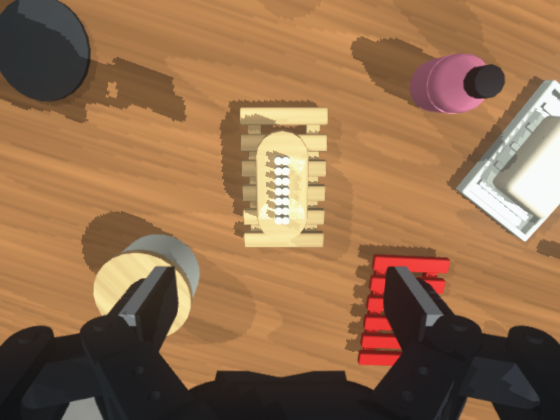

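The brush lies lengthwise and well inside the rest: brush (283,187), rest (241–327, 107–247). On to the tumbler.

Call:
{"fn": "apply_moves", "kwargs": {
  "targets": [
    {"translation":[0.39,-0.12,0],"twist":0,"hand":1},
    {"translation":[0.39,-0.12,0],"twist":0,"hand":1},
    {"translation":[0.39,-0.12,0],"twist":0,"hand":1},
    {"translation":[0.39,-0.12,0],"twist":0,"hand":1},
    {"translation":[0.39,-0.12,0],"twist":0,"hand":1},
    {"translation":[0.39,-0.12,0],"twist":0,"hand":1},
    {"translation":[0,0,0],"twist":0,"hand":1}
  ]
}}

```text
time: 17.2
tool_pos: [0.4396, -0.0146, 0.201]
tool_rot: [-0.003, -0.155, 0.988, 0.001]
contact_force: [0.2, 0.5, -0.8]
gripper_width: 1.002
grasp_force: 0.0
```

```bash
python3 - <<'E'
from w import *
r=look([("tumbler",(.4405,-.0153))],"w8").get("tumbler",[.4405,-.0153])
plan(r[0],r[1],.13)
E
```

```text
t17.20 tcp [ 0.4396 -0.0146  0.201 ] yaw 1.882 tz [-0.005  0.    -1.   ] F [ 0.2  0.5 -0.8] g1.002 f0.0
tumbler [ 0.4408 -0.013   0.01  ] 0.022 score 0.84 edge 156
rows 2 dyaw 0.000
[0.01,0.01,0.36] tw -0.00
[0.01,0.01,0.36] tw -0.00
```

Call:
{"fn": "apply_moves", "kwargs": {
  "targets": [
    {"translation":[0,0,0.4],"twist":0,"hand":1},
    {"translation":[0,0,0.4],"twist":0,"hand":1},
    {"translation":[0,0,0.4],"twist":0,"hand":1},
    {"translation":[0,0,0.24],"twist":0,"hand":1},
    {"translation":[0,0,0],"twist":0,"hand":1},
    {"translation":[0,0,0],"twist":0,"hand":1}
  ]
}}

```text
time: 17.9
tool_pos: [0.4439, -0.013, 0.06]
tool_rot: [-0.001, -0.157, 0.988, 0.0]
contact_force: [0.1, -0.4, 0.2]
gripper_width: 1.004
grasp_force: 0.0
```

Call:
{"fn": "apply_moves", "kwargs": {
  "targets": [
    {"translation":[0,0,0],"twist":0,"hand":0},
    {"translation":[0,0,0],"twist":0,"hand":0},
    {"translation":[0,0,0],"twist":0,"hand":0},
    {"translation":[0,0,0],"twist":0,"hand":0},
    {"translation":[0,0,0],"twist":0,"hand":0},
    {"translation":[0,0,0],"twist":0,"hand":0},
    {"translation":[0,0,0],"twist":0,"hand":0}
  ]
}}

```text
time: 18.6
tool_pos: [0.4458, -0.0137, 0.0629]
tool_rot: [0.003, -0.156, 0.988, -0.001]
contact_force: [0.4, 1.5, 6.6]
gripper_width: 0.702
grasp_force: 65.2
```

```bash
python3 - <<'E'
from h import *
st();plan(.6,-.115,.15,vmax=.04)
E
```

```text
t18.60 tcp [ 0.4458 -0.0137  0.0629] yaw 1.885 tz [ 0.005 -0.001 -1.   ] F [0.4 1.5 6.6] g0.702 f65.2
rows 6 dyaw 0.000
[-0.19,-0.24,-0.15] tw -0.00
[-0.19,-0.24,-0.15] tw -0.00
[-0.19,-0.24,-0.15] tw -0.00
[-0.19,-0.24,-0.15] tw -0.00
[-0.19,-0.24,-0.15] tw -0.00
[-0.19,-0.24,-0.15] tw -0.00
```

Call:
{"fn": "apply_moves", "kwargs": {
  "targets": [
    {"translation":[0,0,-0.2],"twist":0,"hand":0},
    {"translation":[0,0,-0.3],"twist":0,"hand":0},
    {"translation":[-0.18,-0.23,-0.1],"twist":0,"hand":0},
    {"translation":[-0.18,-0.23,0],"twist":0,"hand":0},
    {"translation":[-0.18,-0.23,0],"twist":0,"hand":0},
    {"translation":[-0.18,-0.23,0],"twist":0,"hand":0},
    {"translation":[-0.1,-0.15,0],"twist":0,"hand":0},
    {"translation":[0,0,0],"twist":0,"hand":0}
  ]
}}

```text
time: 19.4
tool_pos: [0.556, -0.0912, 0.1207]
tool_rot: [0.0, -0.156, 0.988, -0.0]
contact_force: [-0.3, -0.2, -1.9]
gripper_width: 0.699
grasp_force: 65.3
```

```bash
python3 - <<'E'
from w import *
r=look([("coaster",(.6,-.115))],"w9")
k=get_calibration("wrist")
c=proj(k,oval(.09,.09,.006,8)+[.6,-.1155,0]).round();print(c.tolist())
plan(.605,-.1155,.09)
E
```

```text
t19.40 tcp [ 0.556  -0.0912  0.1207] yaw 1.884 tz [ 0.001 -0.001 -1.   ] F [-0.3 -0.2 -1.9] g0.699 f65.3
coaster none
[[212.0, 312.0], [257.0, 309.0], [287.0, 278.0], [283.0, 234.0], [245.0, 204.0], [196.0, 208.0], [167.0, 243.0], [175.0, 286.0]]
rows 2 dyaw 0.000
[-0.20,-0.20,0.15] tw -0.00
[-0.20,-0.20,0.15] tw -0.00
```

View pics/w9.png

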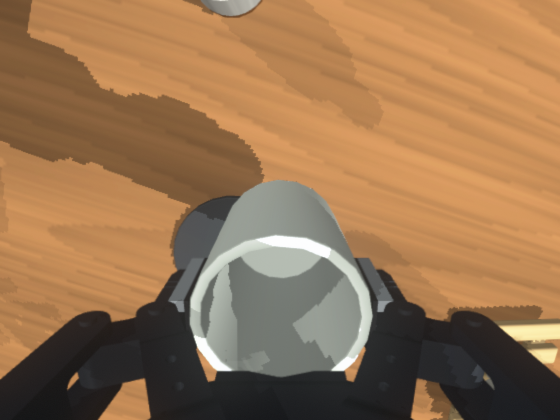

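The tumbler hangs upright. The coaster's left edge is at x≈172 and its top at v≈196, within about 5 mm of the prediction, so I'll split the difference.

Call:
{"fn": "apply_moves", "kwargs": {
  "targets": [
    {"translation":[-0.18,-0.18,0.1],"twist":0,"hand":0},
    {"translation":[-0.18,-0.18,0.1],"twist":0,"hand":0},
    {"translation":[0,0,0.12],"twist":0,"hand":0},
    {"translation":[0,0,0.08],"twist":0,"hand":0},
    {"translation":[0,0,0],"twist":0,"hand":0},
    {"translation":[0,0,0],"twist":0,"hand":0}
  ]
}}

```text
time: 20.1
tool_pos: [0.599, -0.1123, 0.08]
tool_rot: [-0.001, -0.157, 0.988, 0.0]
contact_force: [-0.7, 0.6, -1.5]
gripper_width: 0.701
grasp_force: 65.4
```

```bash
python3 - <<'E'
from h import *
st();plan(.602,-.115,.071)
E
```

```text
t20.10 tcp [ 0.599  -0.1123  0.08  ] yaw 1.885 tz [-0.001  0.    -1.   ] F [-0.7  0.6 -1.5] g0.701 f65.4
rows 1 dyaw 0.000
[-0.02,-0.04,0.09] tw -0.00
```

Call:
{"fn": "apply_moves", "kwargs": {
  "targets": [
    {"translation":[-0.02,-0.03,0.03],"twist":0,"hand":0},
    {"translation":[0,0,0.02],"twist":0,"hand":0},
    {"translation":[0,0,0.02],"twist":0,"hand":0},
    {"translation":[0,0,0.01],"twist":0,"hand":0},
    {"translation":[0,0,0],"twist":0,"hand":0},
    {"translation":[0,0,0],"twist":0,"hand":0}
  ]
}}

```text
time: 20.7
tool_pos: [0.6029, -0.1152, 0.0723]
tool_rot: [-0.0, -0.156, 0.988, 0.0]
contact_force: [-0.9, 0.6, -1.7]
gripper_width: 0.698
grasp_force: 65.4
```

Call:
{"fn": "apply_moves", "kwargs": {
  "targets": [
    {"translation":[0,0,0.01],"twist":0,"hand":0},
    {"translation":[0,0,0],"twist":0,"hand":0},
    {"translation":[0,0,0.01],"twist":0,"hand":0},
    {"translation":[0,0,0],"twist":0,"hand":0},
    {"translation":[0,0,0],"twist":0,"hand":0}
  ]
}}

```text
time: 21.2
tool_pos: [0.6029, -0.1152, 0.0703]
tool_rot: [-0.0, -0.156, 0.988, 0.0]
contact_force: [-0.5, 0.5, -1.9]
gripper_width: 0.697
grasp_force: 65.4
```

Call:
{"fn": "apply_moves", "kwargs": {
  "targets": [
    {"translation":[0,0,0.01],"twist":0,"hand":0},
    {"translation":[0,0,0],"twist":0,"hand":0},
    {"translation":[0,0,0],"twist":0,"hand":0}
  ]
}}

```text
time: 21.5
tool_pos: [0.6029, -0.1152, 0.0692]
tool_rot: [-0.0, -0.156, 0.988, 0.0]
contact_force: [-0.0, 0.2, -1.9]
gripper_width: 0.698
grasp_force: 65.4
```

Call:
{"fn": "apply_moves", "kwargs": {
  "targets": [
    {"translation":[0,0,0.005],"twist":0,"hand":0},
    {"translation":[0,0,0],"twist":0,"hand":0},
    {"translation":[0,0,0.005],"twist":0,"hand":0},
    {"translation":[0,0,0],"twist":0,"hand":0}
  ]
}}

```text
time: 21.9
tool_pos: [0.603, -0.1152, 0.0689]
tool_rot: [0.0, -0.156, 0.988, -0.0]
contact_force: [-2.2, 0.7, 1.8]
gripper_width: 0.697
grasp_force: 65.7
```

Contact is gentle, about 4 N. Release and look.

Call:
{"fn": "apply_moves", "kwargs": {
  "targets": [
    {"translation":[0,0,0],"twist":0,"hand":0.8},
    {"translation":[0,0,0],"twist":0,"hand":0.9},
    {"translation":[0,0,0],"twist":0,"hand":1},
    {"translation":[0,0,0],"twist":0,"hand":1},
    {"translation":[0,0,-0.3],"twist":0,"hand":1},
    {"translation":[0,0,-0.45],"twist":0,"hand":1},
    {"translation":[0,0,-0.45],"twist":0,"hand":1},
    {"translation":[0,0,-0.2],"twist":0,"hand":1}
  ]
}}

```text
time: 22.7
tool_pos: [0.605, -0.1158, 0.2141]
tool_rot: [0.004, -0.156, 0.988, -0.002]
contact_force: [0.6, -1.2, 1.0]
gripper_width: 0.999
grasp_force: 0.0
```

```bash
python3 - <<'E'
from w import *
M["tumbler"]=[a+[0,0,.006] for a in M["tumbler"]]
look([("coaster",(.6,-.115)),("tumbler",(.6,-.115))],"w10")
plan(.427,-.1685,.2)
E
```

```text
t22.70 tcp [ 0.605  -0.1158  0.2141] yaw 1.885 tz [ 0.008 -0.002 -1.   ] F [ 0.6 -1.2  1. ] g0.999 f0.0
coaster [ 0.5996 -0.1141  0.1266] 0.708 score 0.75 edge 128
tumbler [ 0.5973 -0.1182  0.0636] 0.039 score 0.91 edge 144
rows 5 dyaw 0.000
[0.37,0.01,0.02] tw -0.00
[0.37,0.01,0.02] tw -0.00
[0.37,0.01,0.02] tw -0.00
[0.37,0.01,0.02] tw -0.00
[0.37,0.01,0.02] tw -0.00
```

View pics/w10.png

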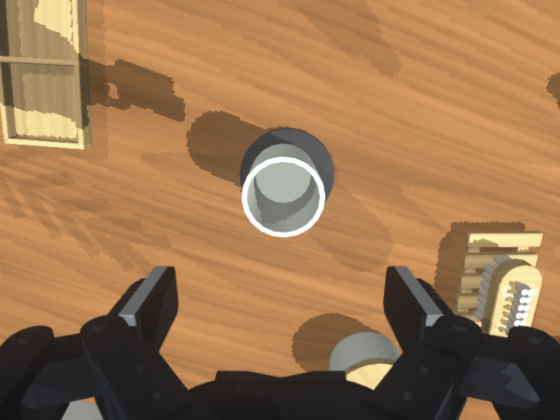

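The tumbler stands fully on the coaster: coaster centre ≈(287,173), tumbler foot ≈(283,172). Next the near bottle.

Call:
{"fn": "apply_moves", "kwargs": {
  "targets": [
    {"translation":[0.37,0.01,0],"twist":0,"hand":1},
    {"translation":[0.37,0.01,0],"twist":0,"hand":1},
    {"translation":[0.37,0.01,0],"twist":0,"hand":1},
    {"translation":[0.37,0.01,0],"twist":0,"hand":1},
    {"translation":[0.37,0.01,0],"twist":0,"hand":1},
    {"translation":[0,0,0],"twist":0,"hand":1}
  ]
}}

```text
time: 23.45
tool_pos: [0.4215, -0.1675, 0.2049]
tool_rot: [-0.002, -0.155, 0.988, 0.001]
contact_force: [0.9, -1.2, -0.2]
gripper_width: 1.002
grasp_force: 0.0
```

```bash
python3 - <<'E'
from w import *
r=look([("bottle_a",(.427,-.1685))],"w11").get("bottle_a",[.427,-.1685])
plan(r[0],r[1],.14,.215+np.pi/2)
E
```

```text
t23.45 tcp [ 0.4215 -0.1675  0.2049] yaw 1.882 tz [-0.005  0.002 -1.   ] F [ 0.9 -1.2 -0.2] g1.002 f0.0
bottle_a [ 0.4281 -0.165   0.0006] 0.04 score 0.79 edge 169
rows 2 dyaw -0.098
[-0.02,0.01,0.33] tw 0.49
[-0.02,0.01,0.33] tw 0.49
```

Call:
{"fn": "apply_moves", "kwargs": {
  "targets": [
    {"translation":[-0.02,0,0.35],"twist":0.5,"hand":1},
    {"translation":[-0.01,0,0.35],"twist":0.5,"hand":1},
    {"translation":[0,0,0.1],"twist":0,"hand":1},
    {"translation":[0,0,0],"twist":0,"hand":1},
    {"translation":[0,0,0],"twist":0,"hand":1}
  ]
}}

```text
time: 24.05
tool_pos: [0.4292, -0.1669, 0.1292]
tool_rot: [0.0, -0.108, 0.994, -0.0]
contact_force: [0.3, -1.3, 1.0]
gripper_width: 0.999
grasp_force: 0.0
```

```bash
python3 - <<'E'
from w import *
r=look([("bottle_a",(.427,-.1685))]).get("bottle_a",[.427,-.1685])
plan(r[0],r[1],.05,.215+np.pi/2)
E
```

```text
t24.05 tcp [ 0.4292 -0.1669  0.1292] yaw 1.786 tz [ 0.001 -0.    -1.   ] F [ 0.3 -1.3  1. ] g0.999 f0.0
bottle_a [ 0.4263 -0.1653  0.006 ] 0.036 score 0.77 edge 144
rows 2 dyaw 0.000
[0.01,0.01,0.40] tw -0.00
[0.01,0.01,0.40] tw -0.00
```

Call:
{"fn": "apply_moves", "kwargs": {
  "targets": [
    {"translation":[0.01,0,0.3],"twist":0,"hand":1},
    {"translation":[0,0,0.3],"twist":0,"hand":1},
    {"translation":[0,0,0.2],"twist":0,"hand":1},
    {"translation":[0,0,0],"twist":0,"hand":1}
  ]
}}

```text
time: 24.55
tool_pos: [0.4261, -0.1662, 0.0468]
tool_rot: [-0.002, -0.107, 0.994, 0.001]
contact_force: [-0.6, -0.3, 0.9]
gripper_width: 0.999
grasp_force: 0.0
```

Call:
{"fn": "apply_moves", "kwargs": {
  "targets": [
    {"translation":[0,0,0],"twist":0,"hand":0},
    {"translation":[0,0,0],"twist":0,"hand":0},
    {"translation":[0,0,0],"twist":0,"hand":0},
    {"translation":[0,0,0],"twist":0,"hand":0},
    {"translation":[0,0,0],"twist":0,"hand":0},
    {"translation":[0,0,0],"twist":0,"hand":0},
    {"translation":[0,0,0],"twist":0,"hand":0}
  ]
}}

```text
time: 25.25
tool_pos: [0.429, -0.1679, 0.0506]
tool_rot: [0.002, -0.107, 0.994, -0.001]
contact_force: [-0.8, 0.5, 6.1]
gripper_width: 0.493
grasp_force: 61.6
```

```bash
python3 - <<'E'
from h import *
st()
t=np.array([.5655,-.3546]);u=np.array([np.cos(.215),np.sin(.215)])*.036;print("bays",t-u,t+u)
plan(*(t+u+[-.04,0]),.14)
E
```

```text
t25.25 tcp [ 0.429  -0.1679  0.0506] yaw 1.785 tz [ 0.004 -0.002 -1.   ] F [-0.8  0.5  6.1] g0.493 f61.6
bays [ 0.53032885 -0.36228051] [ 0.60067115 -0.34691949]
rows 6 dyaw 0.000
[-0.15,-0.34,-0.15] tw -0.00
[-0.15,-0.34,-0.15] tw -0.00
[-0.15,-0.34,-0.15] tw -0.00
[-0.15,-0.34,-0.15] tw -0.00
[-0.15,-0.34,-0.15] tw -0.00
[-0.15,-0.34,-0.15] tw -0.00
```

Call:
{"fn": "apply_moves", "kwargs": {
  "targets": [
    {"translation":[0,0,-0.25],"twist":0,"hand":0},
    {"translation":[0,0,-0.4],"twist":0,"hand":0},
    {"translation":[0,-0.2,-0.35],"twist":0,"hand":0},
    {"translation":[-0.29,-0.3,0],"twist":0,"hand":0},
    {"translation":[-0.29,-0.3,0],"twist":0,"hand":0},
    {"translation":[-0.29,-0.3,0],"twist":0,"hand":0},
    {"translation":[-0.29,-0.26,0],"twist":0,"hand":0},
    {"translation":[-0.29,0,0],"twist":0,"hand":0}
  ]
}}

```text
time: 26.05
tool_pos: [0.5993, -0.2719, 0.1485]
tool_rot: [0.0, -0.106, 0.994, -0.001]
contact_force: [0.3, -0.1, -2.2]
gripper_width: 0.497
grasp_force: 61.3
```

```bash
python3 - <<'E'
from w import *
t=(.5655,-.3546)
r=look([("bottle_tray",t)],"w12")
k=get_calibration("wrist");p=(*t,.215);c,s=np.cos(p[2]),np.sin(p[2]);B=box(.15,.078,.016);print(proj(k,np.c_[p[0]+c*B[:,0]-s*B[:,1],p[1]+s*B[:,0]+c*B[:,1],B[:,2]]).round().tolist())
plan(.6007,-.3469,.14,.215+np.pi/2)
E
```

```text
t26.05 tcp [ 0.5993 -0.2719  0.1485] yaw 1.782 tz [ 0.001 -0.002 -1.   ] F [ 0.3 -0.1 -2.2] g0.497 f61.3
bottle_tray [ 0.5686 -0.3517  0.227 ] 0.011 score 0.76 edge 22
[[108.0, 21.0], [225.0, 19.0], [132.0, 234.0], [233.0, 234.0]]
rows 2 dyaw -0.000
[0.08,-0.38,0.04] tw 0.00
[0.08,-0.38,0.04] tw 0.00
```

View pics/w12.png

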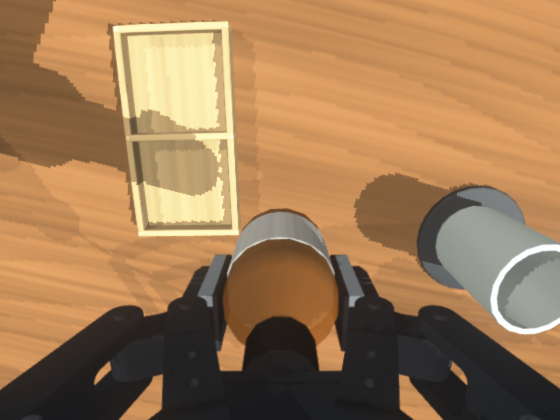

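The tray is seen whole at (113–238, 22–236), with the partition at v≈136. The fit is good, so I'm placing in the near-image (far) bay.

Call:
{"fn": "apply_moves", "kwargs": {
  "targets": [
    {"translation":[0.04,-0.36,0],"twist":-0.1,"hand":0},
    {"translation":[0.06,-0.36,0.1],"twist":0,"hand":0},
    {"translation":[0,0,0.3],"twist":0,"hand":0},
    {"translation":[0,0,0.25],"twist":0,"hand":0},
    {"translation":[0,0,0],"twist":0,"hand":0},
    {"translation":[0,0,0],"twist":0,"hand":0}
  ]
}}

```text
time: 26.75
tool_pos: [0.603, -0.341, 0.0831]
tool_rot: [-0.001, -0.112, 0.994, 0.0]
contact_force: [-0.4, -0.9, -1.2]
gripper_width: 0.493
grasp_force: 61.5
```

```bash
python3 - <<'E'
from h import *
st();plan(.604,-.346,.058,.222+np.pi/2)
E
```

```text
t26.75 tcp [ 0.603  -0.341   0.0831] yaw 1.795 tz [-0.001  0.001 -1.   ] F [-0.4 -0.9 -1.2] g0.493 f61.5
rows 1 dyaw -0.002
[0.00,-0.05,0.25] tw 0.02
```

Call:
{"fn": "apply_moves", "kwargs": {
  "targets": [
    {"translation":[0,-0.05,0.1],"twist":0,"hand":0},
    {"translation":[0,0,0.1],"twist":0,"hand":0},
    {"translation":[0,0,0.04],"twist":0,"hand":0},
    {"translation":[0,0,0.02],"twist":0,"hand":0},
    {"translation":[0,0,0.01],"twist":0,"hand":0},
    {"translation":[0,0,0],"twist":0,"hand":0}
  ]
}}

```text
time: 27.35
tool_pos: [0.605, -0.3463, 0.0563]
tool_rot: [0.0, -0.112, 0.994, -0.0]
contact_force: [0.3, 0.3, -1.2]
gripper_width: 0.495
grasp_force: 61.5
```

Call:
{"fn": "apply_moves", "kwargs": {
  "targets": [
    {"translation":[0,0,0.01],"twist":0,"hand":0},
    {"translation":[0,0,0.01],"twist":0,"hand":0},
    {"translation":[0,0,0],"twist":0,"hand":0},
    {"translation":[0,0,0],"twist":0,"hand":0}
  ]
}}

```text
time: 27.75
tool_pos: [0.6051, -0.3465, 0.0547]
tool_rot: [0.0, -0.112, 0.994, -0.0]
contact_force: [-0.8, 0.9, 0.2]
gripper_width: 0.497
grasp_force: 61.7
```

Call:
{"fn": "apply_moves", "kwargs": {
  "targets": [
    {"translation":[0,0,0.005],"twist":0,"hand":0},
    {"translation":[0,0,0],"twist":0,"hand":0.7},
    {"translation":[0,0,0],"twist":0,"hand":0.8},
    {"translation":[0,0,0],"twist":0,"hand":0.8},
    {"translation":[0,0,-0.3],"twist":0,"hand":0.8},
    {"translation":[0,0,-0.45],"twist":0,"hand":1},
    {"translation":[0,0,-0.45],"twist":0,"hand":1},
    {"translation":[0,0,-0.3],"twist":0,"hand":1}
  ]
}}

```text
time: 28.55
tool_pos: [0.6058, -0.347, 0.208]
tool_rot: [0.002, -0.112, 0.994, -0.002]
contact_force: [0.6, -0.8, 0.2]
gripper_width: 1.002
grasp_force: 0.0
```

```bash
python3 - <<'E'
from w import *
M["bottle_a"]=[a+[0,0,.004] for a in M["bottle_a"]]
look([("bottle_tray",(.567,-.353)),("bottle_a",(.602,-.345))],"w13")
plan(.446,.166,.2,1.886,vmax=.042)
E
```

```text
t28.55 tcp [ 0.6058 -0.347   0.208 ] yaw 1.795 tz [ 0.004 -0.003 -1.   ] F [ 0.6 -0.8  0.2] g1.002 f0.0
bottle_tray [ 0.5673 -0.3566  0.2281] 0.038 score 0.76 edge 49
bottle_a [ 0.6067 -0.3495  0.1232] 0.035 score 0.70 edge 159
rows 13 dyaw 0.091
[0.03,0.41,0.01] tw -0.07
[0.03,0.41,0.01] tw -0.07
[0.03,0.41,0.01] tw -0.07
[0.02,0.41,0.01] tw -0.07
[0.02,0.41,0.01] tw -0.07
[0.02,0.41,0.01] tw -0.07
[0.02,0.41,0.01] tw -0.07
[0.01,0.41,0.01] tw -0.07
[0.01,0.41,0.01] tw -0.07
[0.01,0.41,0.01] tw -0.07
[0.00,0.41,0.01] tw -0.07
[0.00,0.41,0.01] tw -0.07
[-0.00,0.41,0.01] tw -0.07
```

View pics/w13.png

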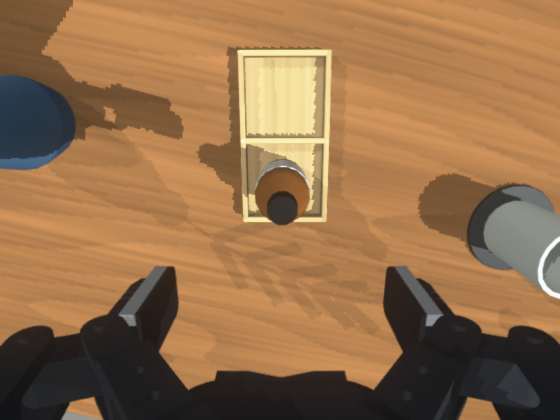

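Bottle standing upright inside the lower bay at (282,185). Now the second amber bottle.

Call:
{"fn": "apply_moves", "kwargs": {
  "targets": [
    {"translation":[0.03,0.42,0],"twist":-0.1,"hand":1},
    {"translation":[0.03,0.42,0],"twist":-0.1,"hand":1},
    {"translation":[0.03,0.42,0],"twist":-0.1,"hand":1},
    {"translation":[0.02,0.42,0],"twist":-0.1,"hand":1},
    {"translation":[0.02,0.42,0],"twist":-0.1,"hand":1},
    {"translation":[0.02,0.42,0],"twist":-0.1,"hand":1},
    {"translation":[0.02,0.42,0],"twist":-0.1,"hand":1},
    {"translation":[0.01,0.42,0],"twist":-0.1,"hand":1}
  ]
}}

```text
time: 29.5
tool_pos: [0.4995, -0.0245, 0.2014]
tool_rot: [-0.002, -0.151, 0.988, 0.001]
contact_force: [0.2, -0.3, 0.4]
gripper_width: 0.999
grasp_force: 0.0
```

Call:
{"fn": "apply_moves", "kwargs": {
  "targets": [
    {"translation":[0.01,0.42,0],"twist":-0.1,"hand":1},
    {"translation":[0.01,0.42,0],"twist":0,"hand":1},
    {"translation":[0,0.42,0],"twist":0,"hand":1},
    {"translation":[0,0.3,0],"twist":0,"hand":1},
    {"translation":[0,0,0],"twist":0,"hand":1}
  ]
}}

```text
time: 30.0
tool_pos: [0.4494, 0.1242, 0.2015]
tool_rot: [-0.002, -0.159, 0.987, 0.001]
contact_force: [-0.1, -0.7, 0.3]
gripper_width: 0.997
grasp_force: 0.0
```

```bash
python3 - <<'E'
from w import *
r=look([("bottle_a",(.446,.166))]).get("bottle_a",[.446,.166])
plan(r[0],r[1],.2)
E
```

```text
t30.00 tcp [0.4494 0.1242 0.2015] yaw 1.890 tz [-0.004  0.    -1.   ] F [-0.1 -0.7  0.3] g0.997 f0.0
bottle_a [0.4459 0.1665 0.1071] 0.044 score 0.84 edge 175
rows 1 dyaw 0.000
[-0.09,0.44,0.02] tw -0.00
```

Call:
{"fn": "apply_moves", "kwargs": {
  "targets": [
    {"translation":[-0.09,0.42,0],"twist":0,"hand":1},
    {"translation":[0,0,0.35],"twist":0,"hand":1},
    {"translation":[0,0,0.3],"twist":0,"hand":1},
    {"translation":[0,0,0],"twist":0,"hand":1},
    {"translation":[0,0,0],"twist":0,"hand":1}
  ]
}}

```text
time: 30.6
tool_pos: [0.4471, 0.1634, 0.1382]
tool_rot: [-0.001, -0.156, 0.988, -0.0]
contact_force: [0.4, -0.6, 0.5]
gripper_width: 1.002
grasp_force: 0.0
```

```bash
python3 - <<'E'
from w import *
r=look([("bottle_a",(.446,.166))],"w14").get("bottle_a",[.446,.166])
plan(r[0],r[1],.05)
E
```

```text
t30.60 tcp [0.4471 0.1634 0.1382] yaw 1.883 tz [-0.002 -0.001 -1.   ] F [ 0.4 -0.6  0.5] g1.002 f0.0
bottle_a [ 0.4468  0.1688 -0.0456] 0.031 score 0.90 edge 146
rows 3 dyaw 0.000
[0.00,0.02,0.30] tw -0.00
[0.00,0.02,0.30] tw -0.00
[0.00,0.02,0.30] tw -0.00
```

View pics/w14.png

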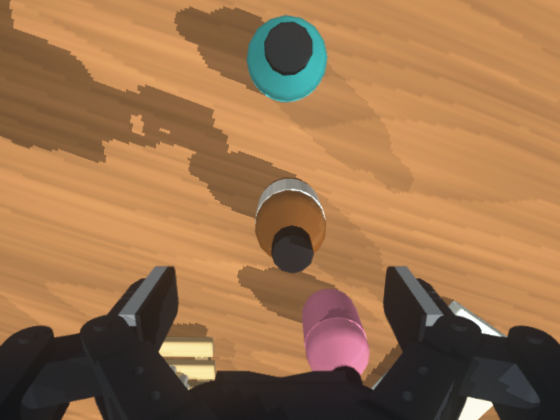

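The amber bottle is at (290,225) between the fingers. Turquoise at (287,58) and pink at (335,335) are clear of the finger paths.

Call:
{"fn": "apply_moves", "kwargs": {
  "targets": [
    {"translation":[0,0.03,0.3],"twist":0,"hand":1},
    {"translation":[0,0,0.3],"twist":0,"hand":1},
    {"translation":[0,0,0.25],"twist":0,"hand":1},
    {"translation":[0,0,0],"twist":0,"hand":1}
  ]
}}

```text
time: 31.1
tool_pos: [0.4448, 0.1666, 0.052]
tool_rot: [-0.002, -0.156, 0.988, -0.0]
contact_force: [-0.6, -0.3, -0.3]
gripper_width: 1.005
grasp_force: 0.0
```

Call:
{"fn": "apply_moves", "kwargs": {
  "targets": [
    {"translation":[0,0,0],"twist":0,"hand":0},
    {"translation":[0,0,0],"twist":0,"hand":0},
    {"translation":[0,0,0],"twist":0,"hand":0},
    {"translation":[0,0,0],"twist":0,"hand":0},
    {"translation":[0,0,0],"twist":0,"hand":0},
    {"translation":[0,0,0],"twist":0,"hand":0},
    {"translation":[0,0,0],"twist":0,"hand":0}
  ]
}}

```text
time: 31.8
tool_pos: [0.4482, 0.1678, 0.0564]
tool_rot: [0.002, -0.157, 0.988, 0.0]
contact_force: [-1.0, 0.5, 6.7]
gripper_width: 0.491
grasp_force: 61.2
```

Call:
{"fn": "apply_moves", "kwargs": {
  "targets": [
    {"translation":[0,0,-0.2],"twist":0,"hand":0},
    {"translation":[0,0,-0.4],"twist":0,"hand":0},
    {"translation":[0,0,-0.4],"twist":0,"hand":0},
    {"translation":[0,0,-0.4],"twist":0,"hand":0},
    {"translation":[0,0,0],"twist":0,"hand":0}
  ]
}}

```text
time: 32.3
tool_pos: [0.4501, 0.1681, 0.2017]
tool_rot: [0.007, -0.157, 0.988, 0.0]
contact_force: [0.3, 0.1, -2.1]
gripper_width: 0.486
grasp_force: 61.5
```

```bash
python3 - <<'E'
from h import *
st();plan(.51,-.29,.19,.222+np.pi/2,vmax=.042)
E
```

```text
t32.30 tcp [0.4501 0.1681 0.2017] yaw 1.885 tz [ 0.014  0.003 -1.   ] F [ 0.3  0.1 -2.1] g0.486 f61.5
rows 12 dyaw -0.092
[0.07,-0.38,0.01] tw 0.08
[0.07,-0.38,0.01] tw 0.08
[0.06,-0.38,0.01] tw 0.08
[0.06,-0.38,0.01] tw 0.08
[0.06,-0.38,0.01] tw 0.08
[0.06,-0.38,0.01] tw 0.08
[0.05,-0.38,0.01] tw 0.08
[0.05,-0.38,0.01] tw 0.08
[0.05,-0.38,0.01] tw 0.08
[0.04,-0.38,0.01] tw 0.08
[0.04,-0.38,0.01] tw 0.08
[0.04,-0.38,0.01] tw 0.08
```

Call:
{"fn": "apply_moves", "kwargs": {
  "targets": [
    {"translation":[0.07,-0.39,0],"twist":0.1,"hand":0},
    {"translation":[0.07,-0.39,0],"twist":0.1,"hand":0},
    {"translation":[0.06,-0.39,0],"twist":0.1,"hand":0},
    {"translation":[0.06,-0.39,0],"twist":0.1,"hand":0},
    {"translation":[0.06,-0.39,0],"twist":0.1,"hand":0},
    {"translation":[0.06,-0.39,0],"twist":0.1,"hand":0},
    {"translation":[0.05,-0.39,0],"twist":0.1,"hand":0},
    {"translation":[0.05,-0.39,0],"twist":0.1,"hand":0}
  ]
}}

```text
time: 33.1
tool_pos: [0.4857, -0.1474, 0.1932]
tool_rot: [-0.0, -0.117, 0.993, 0.0]
contact_force: [0.7, -0.5, -1.9]
gripper_width: 0.489
grasp_force: 61.6
```

Call:
{"fn": "apply_moves", "kwargs": {
  "targets": [
    {"translation":[0.05,-0.39,0],"twist":0.1,"hand":0},
    {"translation":[0.04,-0.39,0],"twist":0,"hand":0},
    {"translation":[0.04,-0.39,0],"twist":0,"hand":0},
    {"translation":[0.04,-0.3,0],"twist":0,"hand":0},
    {"translation":[0,0,0.3],"twist":0,"hand":0},
    {"translation":[0,0,0],"twist":0,"hand":0}
  ]
}}

```text
time: 33.7
tool_pos: [0.5, -0.292, 0.1588]
tool_rot: [-0.003, -0.111, 0.994, 0.003]
contact_force: [-0.9, -0.1, -3.2]
gripper_width: 0.495
grasp_force: 61.6
```

```bash
python3 - <<'E'
from w import *
look([("bottle_tray",(.567,-.353))],"w15")
t=np.array([.567,-.354])-.036*np.array([np.cos(.222),np.sin(.222)]);print(t)
plan(t[0]+.001,t[1],.14,.222+np.pi/2)
E
```

```text
t33.70 tcp [ 0.5    -0.292   0.1588] yaw 1.793 tz [-0.007  0.006 -1.   ] F [-0.9 -0.1 -3.2] g0.495 f61.6
bottle_tray none
[ 0.53188347 -0.36192652]
rows 2 dyaw -0.002
[-0.07,-0.38,0.11] tw 0.01
[-0.07,-0.38,0.11] tw 0.01
```

Call:
{"fn": "apply_moves", "kwargs": {
  "targets": [
    {"translation":[-0.09,-0.38,0],"twist":0,"hand":0},
    {"translation":[-0.09,-0.37,0.1],"twist":0,"hand":0},
    {"translation":[0,0,0.3],"twist":0,"hand":0},
    {"translation":[0,0,0.3],"twist":0,"hand":0},
    {"translation":[0,0,0],"twist":0,"hand":0},
    {"translation":[0,0,0],"twist":0,"hand":0}
  ]
}}

```text
time: 34.4
tool_pos: [0.5372, -0.3614, 0.0946]
tool_rot: [-0.0, -0.112, 0.994, 0.0]
contact_force: [0.4, -1.0, -0.6]
gripper_width: 0.49
grasp_force: 61.8
```

```bash
python3 - <<'E'
from h import *
st();plan(.534,-.362,.062,.222+np.pi/2)
E
```

```text
t34.40 tcp [ 0.5372 -0.3614  0.0946] yaw 1.796 tz [-0.  0. -1.] F [ 0.4 -1.  -0.6] g0.490 f61.8
rows 1 dyaw -0.003
[0.03,0.00,0.33] tw 0.03
```

Call:
{"fn": "apply_moves", "kwargs": {
  "targets": [
    {"translation":[0.03,0,0.1],"twist":0,"hand":0},
    {"translation":[0,0,0.12],"twist":0,"hand":0},
    {"translation":[0,0,0.06],"twist":0,"hand":0},
    {"translation":[0,0,0.03],"twist":0,"hand":0},
    {"translation":[0,0,0.01],"twist":0,"hand":0},
    {"translation":[0,0,0],"twist":0,"hand":0}
  ]
}}

```text
time: 35.0
tool_pos: [0.534, -0.3627, 0.0618]
tool_rot: [-0.0, -0.112, 0.994, 0.0]
contact_force: [-0.6, 0.1, -1.5]
gripper_width: 0.492
grasp_force: 61.8
```

Call:
{"fn": "apply_moves", "kwargs": {
  "targets": [
    {"translation":[0,0,0.01],"twist":0,"hand":0},
    {"translation":[0,0,0.01],"twist":0,"hand":0},
    {"translation":[0,0,0],"twist":0,"hand":0},
    {"translation":[0,0,0],"twist":0,"hand":0}
  ]
}}

```text
time: 35.4
tool_pos: [0.5343, -0.363, 0.0605]
tool_rot: [0.0, -0.112, 0.994, -0.0]
contact_force: [-0.9, 0.4, 0.8]
gripper_width: 0.491
grasp_force: 62.0
```

Call:
{"fn": "apply_moves", "kwargs": {
  "targets": [
    {"translation":[0,0,0],"twist":0,"hand":0.7},
    {"translation":[0,0,0],"twist":0,"hand":0.8},
    {"translation":[0,0,0],"twist":0,"hand":0.8},
    {"translation":[0,0,-0.3],"twist":0,"hand":0.8},
    {"translation":[0,0,-0.45],"twist":0,"hand":1},
    {"translation":[0,0,-0.45],"twist":0,"hand":1},
    {"translation":[0,0.2,-0.4],"twist":0,"hand":1},
    {"translation":[0,0,0],"twist":0,"hand":1}
  ]
}}

```text
time: 36.2
tool_pos: [0.5323, -0.3442, 0.2286]
tool_rot: [0.005, -0.112, 0.994, -0.005]
contact_force: [0.6, -0.3, 0.4]
gripper_width: 1.002
grasp_force: 0.0
```

```bash
python3 - <<'E'
from w import *
a=grab_frame("wrist");b=grab_frame("scene");st()
cv2.imwrite("pics/end.png",np.hstack([cv2.resize(a,(400,300)),b[80:380,60:460]])[...,::-1])
E
```

```text
t36.30 tcp [ 0.5301 -0.3434  0.2216] yaw 1.796 tz [ 0.002 -0.002 -1.   ] F [-0.3  0.1 -0.8] g1.000 f0.0
```

View pics/end.png

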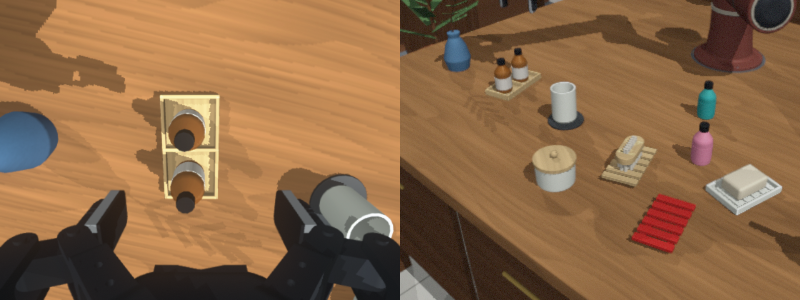

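The picture shows both bottles upright, one in each bay, at (186,130) and (186,185). The tumbler is on its coaster (564,105), the brush on its rest (630,155) and the soap in its dish (745,183). The jar and the look-alikes are untouched.

```bash
python3 -c "
from plant import *
print(job_done())"
```

```text
the job is handed in; nothing more can be done
None
```

I handed the job in at 36 s: soap in the dish, brush on the rest, tumbler on its coaster and one amber bottle in each tray bay, all released; the last pictures show them in place, with the cotton jar and look-alikes left alone.

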